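Rack a ware board on the blue runners

ROBOT

A 6-joint arm with a two-finger parallel gripper is mounted at the origin on the work surface. World frame = base frame: x ahead of the robot, y to its left, z up, the work surface at z = 0. Lengths are in mm, angles in rad, forces in N, time in s.
With the tool pointing down it reaches from about 325 to 925 mm from the base axis. Payload 3.1 kg.
Tool frame: the origin (TCP) lies midway between the tips of the shut fingers; the grasp point (between the pads) lies 19 mm behind it; z points along the fingers, y is the line along which they close (so a half turn about z gives the same grasp; the last joint's range is limited). The gripper opens to 85 mm and grips with 20 to 120 N. Pads are 22 mm wide; open, the fingers measure 114 mm over their backs; the gripper's body (76 mm by 85 mm) begins 54 mm behind the grasp point. The pads swing forward as they close: fully open they stand 13 mm farther back than shut.
Start: joints at [1.092, 0.217, 1.613, -0, 1.311, -0.112], TCP at [224.126, 583.444, 231.3] pointing down, gripper open.
Joint ranges: [-2.75, 2.75], [-0.78, 2.1], [0.31, 2.55], [-1.13, 4.27], [0.13, 2.63], [-2.58, 2.58]. Speed limits (rad/s): [2.79, 2.79, 3.14, 3.14, 3.14, 3.14].

INTERFACE

Orientations are given as a 3x3 rotation matrix whose columns are the frame's x, y, z axes.
In Python, from plant import manip gives the robot as it stands.
- The arm moves only by the tool jog_arm, never from a script. Its argument "commands" is a list of rows, each a list of 7 numbers: the shift along the tool's x, y, z normalised to -1 to 1, where 1 is 20 cm, then the turn, a rotation vector about the tool's x, y, z normalised to -1 to 1, where 1 is 2 pi rad, then the opening, from -1 (shut) to 1 (fully open). A call has 1 to 12 rows; each row is the pose to reach, as a shift and turn from the pose commanded when the call began, along the tool's axes at that moment, turning the shorter way round; what a row does not reach only later rows make up. A row lasts 1/10 s, in which the tool goes at most 50 mm and 8.59 degrees, less where a joint would pass 70% of its speed; a pose out of reach is approached as far as the arm can. A call with a number of a shift or a turn outside -1 to 1 is refused whole. A call with a gripper value outside its range is refused whole. The fingers move at their own pace and stop on an object; the grip force is fixed at half the most. Time passes only in rows, so rows that repeat a pose let the fingers close. It gives the time, the measured TCP pose, the force, the opening and the grip force at its end, in the units of the state.
- manip.get_state(): the state, without advancing time (a new reading comes with each control period).
- manip.get_image(name): name is "scene" or "top" or "wrist"; returns the picture (420x560x3 uint8, red, green, blue); there is no depth.
- manip.camera_info(name): a dict with "vertical_fov" (degrees; the focal length in pixels is half the picture's height over the tangent of half this angle, whatever the lens; pixels are square), "cx", "cy" (the principal point, pixels), "dist" ([k1, k2, p1, p2, k3] as OpenCV has them; the pictures are not rectified), "rvec" (rotation vector, rad) and "tvec" (3), from world to camera coordinates, as OpenCV has them. Camera axes: x right, y down, z forward; pixel columns grow to the right and rows downward; lengths in mm; the calibration is good to about 2 mm. A picture is of the moment at which its call begins: read the wrist's pose just before it. camera_info takes no time and is no camera call; for the wrist camera it gives the pose at the moment of the call.
- manip.finish_job(): hands the job in; it is judged then, once.
The state is a dict: "time_s": time; "q": joint angles; "qvel": joint speeds; "joint_torque": joint torques, N m; "eef_pos": TCP position; "tcp_rot": TCP orientation; "wrist_force": force on the tool from outside, world axes, zero at the start; "moment": the same for the moment, N m; "gripper_width": finger opening in mm; "finger_force": force on a finger pad.
Only numpy, scipy, OpenCV 4.12 (cv2) and the standard library are available. Lean on these libraries where they do the work, as an engineer would, in place of code of your own. Each camera call takes 0.05 s, during which the arm holds its last target. There are 200 camera calls.

TASK

Pick up the ware board by its dark handle bar, keeping it level so that the tile stays on it, and slide it handle-last into the drying rack on the blue runners. Ease it in gently until it pushes the orange depth stop at the back a few millimetres (about 5), without driving the stop to the end of its travel; then let go and leave the board there, the mug, jar and scraper undisturbed.

Things in the scene. Friction and masses are not known exactly. Their poses are not given: they have to be found in the camera images.
- board: Plywood ware board lying flat, 240 (x) x 160 (y) x 6 mm, 0.22 kg. Origin at the centre of its underside, z up; +x points to the plain rear edge, 120 mm from the origin, which enters the rack first.
- handle (a point): Middle of the dark wooden handle bar that stands on the board's front end, on its axis 30 mm above the board's underside and 108 mm in front (-x) of the board's origin. The bar is 14 mm thick along the board's x and 80 mm long along y; its top is 50 mm above the underside. Pinch it from above across its thickness.
- tile: Loose terracotta tile with a green leaf pattern, 100 x 80 x 10 mm, about 0.1 kg, lying on the board. Origin at the centre of its underside.
- rack: Open wooden drying rack, fixed, 250 mm high, 208 mm deep, 201 mm wide, no cross bars at the front or the top. Origin at table level in the middle of its front opening; +x points into the rack, away from the robot.
- blue_rails: The pair of blue channel runners in the rack, fixed; their height differs each time. Origin midway between the two, at the front end of the straight channels, on the top of the ledges, on which the board's underside will lie. +x runs into the rack (channels 200 mm long), z up. Side walls 165 mm apart (board 160), ledges 136 mm apart; an upper lip leaves 11 mm of height for the 6 mm board.
- blue_mouth (a point): Centre of the flared mouth of the blue runners, 22 mm in front (-x) of their origin and 5.5 mm above the ledges. At this end the opening is about 8 mm wider on either side, and higher and lower by about 8 mm, than the channels.
- white_rails: Two plain white runner pairs of the same rack, about 55 mm below and 60 mm above the blue ones: not to be used. Same origin convention as the blue runners, to which they keep these offsets.
- depth_stop (a joint): Orange bar 120 mm wide at the back between the blue runners, facing the board. In m: 0 at first, grows as the board pushes it back, 0.018 at the hard end. Friction-held: gives way at about 8 N, stays where left. Where its face stands at first is not told: 122 to 157 mm behind the blue runners' origin, to be felt for; the board's sliding friction is only a few N.
- mug: Blue mug, 85 mm high, 76 mm across, a bystander. Origin at the centre of its underside.
- jar: Jar with a yellow cap, 110 mm high, 70 mm across, a bystander. Origin at the centre of its underside.
- scraper: Spatula-like hand scraper lying on the table, a bystander.
Not all that is in view belongs to the job. Of the things that look like the tile, the largest one is meant.

How it is judged (in metres and radians):
On the way, in this order (a step that is already met when the one before it is completed fails the run):
1. the board is lifted off the table (height (world z) of board above 0.03 m), for 0.2 s.
2. the board's rear part is inside the blue runners (origin within 80 mm of their front ends, or deeper) (x of board in the frame of blue_rails above -0.08 m and y of board in the frame of blue_rails between -0.012 and 0.012 m and z of board in the frame of blue_rails between -0.012 and 0.016 m and angle between the x axis of board and the x axis of blue_rails, either way round below 0.12 rad), for 0.1 s.
3. the board has pushed the depth stop back by at least 1.5 mm (value of joint depth_stop above 0.0015 m), for 0.2 s.
At the end, for the whole second after the job is handed in: The board rests released on the blue runners, its origin past their front ends, centred within 8 mm, within 6 mm of the ledges' height and level within 0.06 rad; the depth stop has been pushed back between 1.5 and 12 mm; the tile lies flat on the board within 80 mm of its centre; all at rest (value of joint depth_stop between 0.0015 and 0.012 m and x of board in the frame of blue_rails above 0 m and y of board in the frame of blue_rails between -0.008 and 0.008 m and z of board in the frame of blue_rails between -0.006 and 0.006 m and angle between board's own z axis and vertical below 0.06 rad and linear speed of each of board, tile below 0.01 m/s and z of tile in the frame of board between 0.003 and 0.012 m and horizontal distance between tile and board below 0.08 m); the robot touches nothing.
It fails at once if the depth stop driven to the end of its travel (over 14 mm) (value of joint depth_stop above 0.014 m).
It fails at once if the board pressed on the blue runners with their stop, on the white runners or on the rack's frame with more than 25 N (contact force between board and blue_rails above 25 N or contact force between board and white_rails above 25 N or contact force between board and rack above 25 N).
It fails at once if the board tilted more than 0.3 rad (angle between board's own z axis and vertical above 0.3 rad).
It fails at once if the mug, the jar or the scraper moved more than 30 mm (distance of any of mug, jar, scraper from where it was at the start of the episode above 0.03 m).
It also fails if it takes over 58 s, if anything falls off the work surface, if the arm or the gripper's body presses on something with over 40 N, if the wrist force passes 120 N, or if a joint passes its speed limit or range.

## Working session

There is one attempt and no reset: what is moved stays moved. The work goes in short steps, Python scripts to look and compute and a tool call to move; the robot and the scene stay as the last step left them, time stands still between calls to the robot, and variables do not carry over. Pictures are saved under pics/ and viewed, at most 10 in all, crops included, and the job is handed in when it is done.

Besides the shell and the picture viewer there is one more tool, called by a JSON object that holds its "fn" and its "kwargs". jog_arm: Moves the arm, as the interface text tells. Its arguments: {"type":"object","properties":{"commands":{"type":"array","items":{"type":"array","items":{"type":"number","minimum":-1,"maximum":1}}}},"required":["commands"]}

```bash
mkdir -p pics; ls; cat > h.py <<'E'
from plant import manip
import numpy as np, cv2
def K(n):
    c=manip.camera_info(n); f=210/np.tan(np.radians(c["vertical_fov"]/2))
    return np.array([[f,0,c["cx"]],[0,f,c["cy"]],[0,0,1.]]),np.array(c["dist"],float),np.array(c["rvec"],float).ravel(),np.array(c["tvec"],float).ravel()
def ray(n,px):
    k,d,r,t=K(n); u=cv2.undistortPoints(np.array(px,float).reshape(-1,1,2),k,d).reshape(-1,2)
    R=cv2.Rodrigues(r)[0]; return -R.T@t, np.c_[u,np.ones(len(u))]@R
def onz(n,px,z):
    o,D=ray(n,px); z=np.broadcast_to(z,len(D)); return o+D*((z-o[2])/D[:,2])[:,None]
def proj(n,P):
    k,d,r,t=K(n); return cv2.projectPoints(np.array(P,float).reshape(-1,1,3),r,t,k,d)[0].reshape(-1,2)
def snap(n,f,scale=1.4):
    im=manip.get_image(n); np.save('pics/'+f+'.npy',im); cv2.imwrite('pics/'+f+'.png',cv2.resize(im[:,:,::-1],None,fx=scale,fy=scale,interpolation=cv2.INTER_CUBIC)); return im
E
python3 - <<'E'
from h import *
for n in("scene","top"):
    snap(n,n+"0"); k,d,r,t=K(n); print(n,k[0,0],-cv2.Rodrigues(r)[0].T@t)
print(manip.get_state())
E
```

```text
pics
scene 482.3422696169702 [ 992.28438123  836.08162504 1313.17998397]
top 386.26888373272453 [ 392.01448155   28.60140467 1187.33498012]
{'time_s': 0.1, 'q': array([ 1.09182395e+00,  2.17710767e-01,  1.61477296e+00, -3.52434590e-06,
        1.31128664e+00, -1.12224945e-01]), 'qvel': array([-0.00111142, -0.00078535, -0.00443546,  0.00050838, -0.00042247,
        0.00228687]), 'joint_torque': array([-1.20269506e-03, -3.98076546e+01, -3.04972851e+01, -2.39981064e-04,
        4.19497796e-03,  4.97293172e-06]), 'eef_pos': array([223.77018045, 582.78810354, 230.07932905]), 'tcp_rot': array([[-9.33498796e-01,  3.58579136e-01, -1.00061480e-03],
       [ 3.58580451e-01,  9.33496823e-01, -1.93422419e-03],
       [ 2.40498298e-04, -2.16439686e-03, -9.99997629e-01]]), 'wrist_force': array([-0.37214   , -0.47770043,  0.92277236]), 'moment': array([0.03704815, 0.03072755, 0.0415648 ]), 'finger_force': 0.0, 'gripper_width': 85.37796489386595}
```

View pics/top0.png

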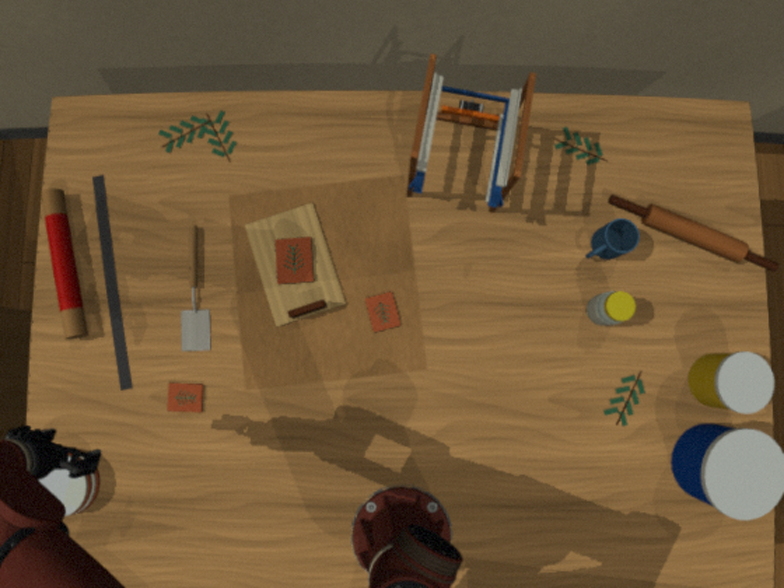

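View pics/scene0.png

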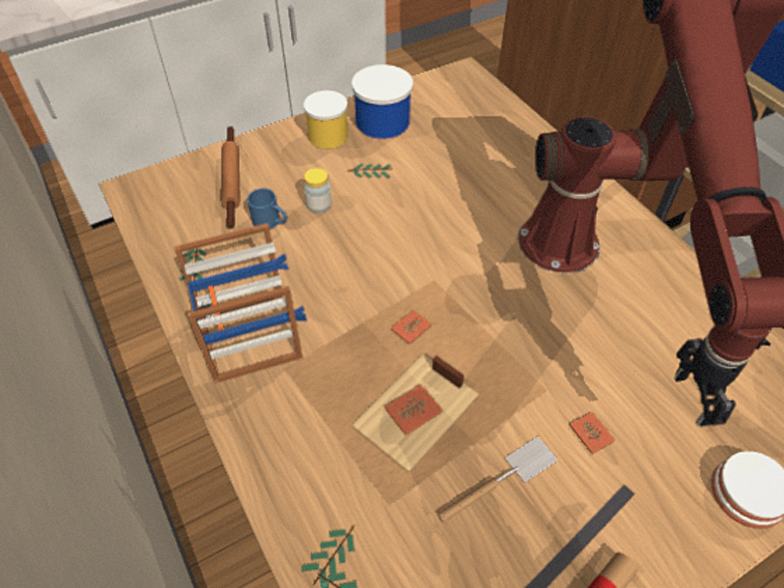

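The top view shows the board with corners at about (245,224), (313,204), (345,300), (275,326), its handle at (308,309), and the rack at (410–535, 55–205). In the scene view, the blue flares are at (284,263) and (304,314). I'll enlarge the rack in both views.

```bash
python3 - <<'E'
import numpy as np,cv2
a=np.load('pics/top0.npy')[35:160,285:385];b=np.load('pics/scene0.npy')[160:275,120:220]
o=np.zeros((600,800,3),np.uint8)
for i,c in enumerate((a,b)):
    c=cv2.resize(c,None,fx=4,fy=4,interpolation=cv2.INTER_CUBIC); o[:c.shape[0],400*i:400*i+400]=c[:600]
o=cv2.convertScaleAbs(o,alpha=1.5)
cv2.imwrite('pics/rack.png',o[:600,:,::-1])
b=np.load('pics/top0.npy')[135:245,165:305]
cv2.imwrite('pics/board.png',cv2.resize(b,None,fx=5,fy=5,interpolation=cv2.INTER_CUBIC)[:,:,::-1])
E
```

```text
(no output)
```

View pics/rack.png

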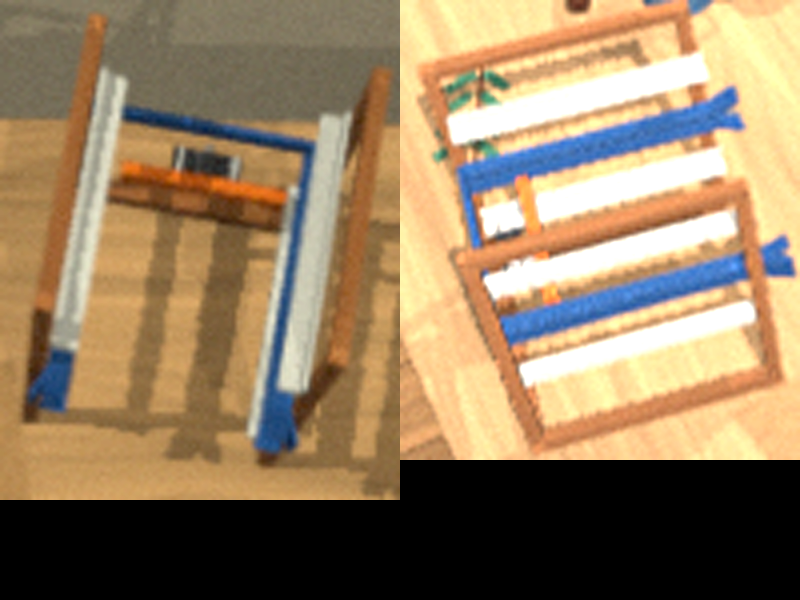

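View pics/board.png

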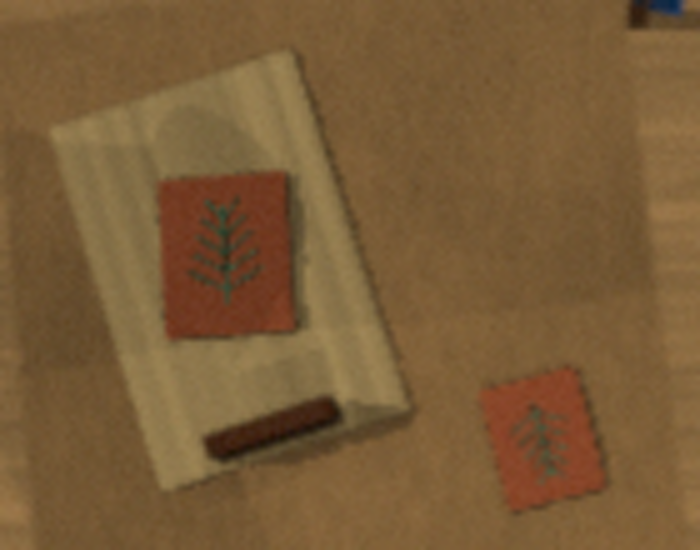

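The crops resolve the board corners, both rack frames with their feet, and the blue rails. The blue flares are at (50,380) and (275,420) in the top crop, and (725,110) and (780,257) in the scene crop. Next I'll fit the poses.

```bash
cat > fit.py <<'E'
from h import *
from scipy.optimize import least_squares
cr=lambda p,s,o:(np.array(p,float)+.5)/s-.5+o
bc=onz("top",cr([(52,130),(293,50),(410,410),(165,490)],5,(165,135)),6)
print("corners",bc.round(0),[np.linalg.norm(bc[i]-bc[i-1]).round(0) for i in range(4)])
def f(p):
    c,s=np.cos(p[2]),np.sin(p[2]); B=[(120,80),(120,-80),(-120,-80),(-120,80)]
    return (np.array(B)@np.array([[c,s],[-s,c]])+p[:2]-bc[:,:2]).ravel()
r=least_squares(f,[500,150,.2]); print("board",r.x,r.fun.round(1))
x,y,a=r.x; print("handle",x-108*np.cos(a),y-108*np.sin(a))
hp=onz("top",cr([(205,440),(335,402),(340,418),(218,458)],5,(165,135)),50); print("bar top",hp.round(0),hp.mean(0))
tl=onz("top",cr([(160,180),(287,172),(298,330),(168,338)],5,(165,135)),16);print("tile",tl.mean(0))
T=cr([(97,18),(42,307),(381,70),(338,360),(30,418),(265,462)],4,(285,35))
S=cr([(745,185),(462,258),(778,380),(540,445),(688,6),(428,70)],4,(120-100,160))
w=94;D=202
TM=np.array([(D,w,250),(6,w,250),(D,-w,250),(6,-w,250),(6,w,0),(6,-w,0)],float)
SM=np.array([(6,w,250),(D,w,250),(6,w,0),(D,w,0),(6,-w,250),(D,-w,250)],float)
def W(M,p):
    c,s=np.cos(p[2]),np.sin(p[2]); return np.c_[M[:,:2]@np.array([[c,s],[-s,c]])+p[:2],M[:,2]]
g=lambda p:np.r_[(proj("top",W(TM,p))-T).ravel(),(proj("scene",W(SM,p))-S).ravel()]
r=least_squares(g,[700,-100,-.15],loss='soft_l1'); print("rack",r.x,g(r.x).reshape(-1,2).round(1).tolist()); np.save('rack.npy',r.x)
# blue lines: top edge front root, back; near rail & far rail
Sb=cr([(747,258),(503,325),(711,115),(462,172)],4,(20,160))
for pt,yy in zip(Sb,(90,90,-84,-84)):
    q=lambda v:(proj("scene",W(np.array([[v[0],yy,v[1]]]),r.x))-pt).ravel()
    print(least_squares(q,[100,120]).x)
# flare tips triangulated
for a,b in (((48,405),(793,272)),((50,375),(790,240)),((295,435),(740,125)),((280,400),(733,92))):
    o1,d1=ray("top",[cr(a,4,(285,35))]);o2,d2=ray("scene",[cr(b,4,(20,160))])
    d1=d1[0];d2=d2[0];t=np.linalg.lstsq(np.c_[d1,-d2],o2-o1,rcond=None)[0];p,q=o1+t[0]*d1,o2+t[1]*d2;print("tri",p.round(0),q.round(0))
for n in "mug",: pass
print("jar",onz("top",[cr((620,306),1.4,0)],110),"mug",onz("top",[cr((621,236),1.4,0)],85))
E
python3 fit.py
```

```text
corners [[674. 351.   6.]
 [725. 200.   6.]
 [498. 123.   6.]
 [448. 273.   6.]] [np.float64(239.0), np.float64(160.0), np.float64(240.0), np.float64(158.0)]
board [5.86326068e+02 2.37000350e+02 3.27979774e-01] [ 0.5  0.2  0.6 -0.2  0.3 -0.7 -1.3  0.7]
handle 484.08300226143456 202.21018554713677
bar top [[476. 241.  50.]
 [499. 164.  50.]
 [489. 161.  50.]
 [465. 233.  50.]] [482.3223601 199.9554459  50.       ]
tile [592.87300035 235.97441306  16.        ]
rack [ 7.21156770e+02 -1.07556108e+02 -1.82695855e-01] [[0.2, 1.8], [0.5, -0.3], [-0.0, 2.1], [-0.3, 0.2], [-0.2, 0.4], [-0.5, 0.3], [-1.2, 0.1], [0.7, 0.3], [-0.1, -0.1], [-0.5, 0.9], [-1.8, 0.1], [-0.7, 0.0]]
[ 10.86350241 161.29321558]
[193.91870166 161.67135912]
[  0.61104363 131.90540321]
[201.24322785 140.85283399]
tri [719. -25. 122.] [714. -21. 120.]
tri [725. -24. 171.] [715. -16. 168.]
tri [ 700. -202.  116.] [ 684. -189.  108.]
tri [ 705. -178.  181.] [ 692. -167.  174.]
jar [[ 485.86970714 -442.2955652   110.        ]] mug [[ 636.55690377 -462.0180467    85.        ]]
```

```bash
cat > mv.py <<'E'
from h import *
from scipy.spatial.transform import Rotation as Ro
import sys
def jog(pos,Rt,s=None,cmd=None):
    "row for reaching world pose from the state/commanded pose"
    s=s or manip.get_state(); p,R=cmd if cmd else (s['eef_pos'],s['tcp_rot'])
    d=R.T@(np.array(pos)-p)/200; w=Ro.from_matrix(R.T@Rt).as_rotvec()/(2*np.pi)
    return np.r_[d,w].round(4)
def down(yaw): # tool z down, tool y at angle yaw
    y=np.array([np.cos(yaw),np.sin(yaw),0]);z=np.array([0,0,-1.]);return np.c_[np.cross(y,z),y,z]
E
python3 - <<'E'
from mv import *
s=manip.get_state();k,d,r,t=K("wrist");Rc=cv2.Rodrigues(r)[0];o=-Rc.T@t
R=s['tcp_rot'];print("cam in tool",R.T@(o-s['eef_pos']),(R.T@Rc.T).round(3),k[0,0])
a=-.183; th=np.radians(50) # tilt from down toward forward
f=np.array([np.cos(a),np.sin(a),0]);z=np.sin(th)*f+np.cos(th)*np.array([0,0,-1]);
for sg in(1,):
    y=np.cross(z,np.cross(f,[0,0,1.]))  # in-plane
    y/=np.linalg.norm(y); y=y if y@f>0 else -y
    x=np.cross(y,z);Rt=np.c_[x,y,z]; print(Rt.round(2))
    m=np.array([703,-104,145.])
    for Rt2,n in((Rt,"y fwd"),):
        off=R.T@(o-s['eef_pos']); cz=Rt2@(R.T@Rc.T)[:,2]
        cp=m-cz*300; tcp=cp-Rt2@off; print(n,"tcp",tcp,"cam",cp,jog(tcp,Rt2,s))
E
```

```text
cam in tool [  74.06761145    0.99663856 -142.04981252] [[ 0.001 -0.957 -0.29 ]
 [ 1.     0.001  0.   ]
 [-0.    -0.29   0.957]] 310.3580380693426
[[ 0.18  0.63  0.75]
 [ 0.98 -0.12 -0.14]
 [ 0.    0.77 -0.64]]
y fwd tcp [595.40198235 -70.94291931 237.4157913 ] cam [502.51128649  21.57379601 329.48712018] [-2.9067 -2.3851 -0.0322 -0.1157 -0.0957  0.2058]
```

```bash
cat >> mv.py <<'E'
def look(a,th,m,dist):
    f=np.array([np.cos(a),np.sin(a),0]);Z=np.array([0,0,1.])
    z=np.sin(th)*f-np.cos(th)*Z; y=np.cross(Z,f); x=np.cross(y,z); Rt=np.c_[x,y,z]
    C=Rt@np.array([-.29,0,.957]); cp=np.array(m)-C*dist
    return cp-Rt@np.array([74,1,-142.]),Rt,cp
E
python3 - <<'E'
from mv import *
p,Rt,cp=look(-.183,np.radians(33),[708,-105,150],260);print(p,cp)
s=manip.get_state();d=p-s['eef_pos'];w=Ro.from_matrix(s['tcp_rot'].T@Rt).as_rotvec()
print(jog(p,Rt,s), np.linalg.norm(d))
E
```

```text
[649.45659637 -95.1823203  238.82429542] [512.5658942  -68.83089865 317.61222748]
[-3.2024 -2.4013 -0.0393 -0.0088 -0.0915 -0.0283] 800.5805985204888
```

{"fn": "jog_arm", "kwargs": {"commands": [[-1,-0.75,0,0,0,0,1],[-1,-0.75,0,0,0,0,1],[-1,-0.75,0,0,0,0,1],[-1,-0.75,0,0,0,0,1],[-1,-0.75,0,0,0,0,1]]}}

```text
time_s: 0.6
eef_pos: [357.4, 369.8, 230.8]
tcp_rot: [[-0.934, 0.358, -0.0], [0.358, 0.934, -0.0], [0.0, -0.001, -1.0]]
wrist_force: [1.5, 0.4, -0.2]
gripper_width: 85.3
finger_force: 0.0
```

{"fn": "jog_arm", "kwargs": {"commands": [[-1,-0.75,0,0,0,0,1],[-1,-0.75,0,0,0,0,1],[-1,-0.75,0,0,0,0,1],[-1,-0.75,0,0,0,0,1],[-1,-0.75,0,0,0,0,1]]}}

```text
time_s: 1.1
eef_pos: [490.3, 158.0, 231.0]
tcp_rot: [[-0.933, 0.359, -0.0], [0.359, 0.933, 0.0], [0.0, -0.0, -1.0]]
wrist_force: [0.4, 1.0, 0.2]
gripper_width: 85.5
finger_force: 0.0
```

```bash
python3 - <<'E'
from mv import *
p,Rt,cp=look(-.183,np.radians(33),[708,-105,150],260)
s=manip.get_state();print(s['time_s'],s['eef_pos'],jog(p,Rt,s))
E
```

```text
1.1 [490.27177803 158.03483217 230.95992427] [-1.1971 -0.8964 -0.0398 -0.0084 -0.0915 -0.0284]
```

{"fn": "jog_arm", "kwargs": {"commands": [[-1,-0.9,-0.04,-0.0084,-0.0915,-0.0284,1],[-1,-0.9,-0.04,-0.0084,-0.0915,-0.0284,1],[-1,-0.9,-0.04,-0.0084,-0.0915,-0.0284,1],[-1,-0.9,-0.04,-0.0084,-0.0915,-0.0284,1],[-1,-0.9,-0.04,-0.0084,-0.0915,-0.0284,1],[-1,-0.9,-0.04,-0.0084,-0.0915,-0.0284,1],[-1,-0.9,-0.04,-0.0084,-0.0915,-0.0284,1],[-1,-0.9,-0.04,-0.0084,-0.0915,-0.0284,1]]}}

```text
time_s: 1.9
eef_pos: [611.5, -79.9, 238.6]
tcp_rot: [[-0.825, 0.183, 0.534], [0.154, 0.983, -0.099], [-0.544, 0.0, -0.839]]
wrist_force: [-0.4, -0.4, -0.4]
gripper_width: 85.6
finger_force: 0.0
```

```bash
python3 - <<'E'
from mv import *
s=manip.get_state();print(s['time_s'],s['eef_pos'],s['qvel'].round(3))
k,d,r,t=K("wrist");np.savez('w1.npz',k=k,d=d,r=r,t=t)
snap("wrist","w1")
E
```

```text
1.9 [611.51951412 -79.88798234 238.58720181] [ 0.029 -0.012  0.011 -0.001  0.    -0.003]
```

View pics/w1.png

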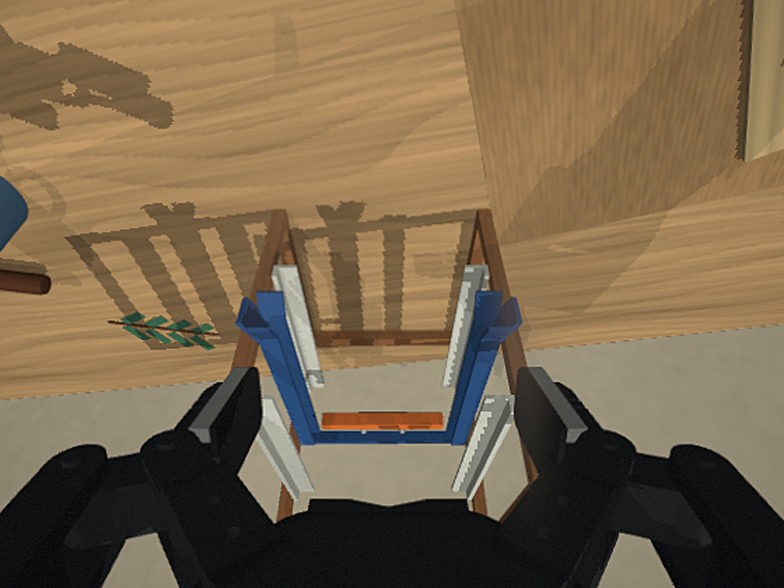

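The wrist view shows the blue channels clearly. The inner ledge edges run from (284,293) to (316,440) and from (483,293) to (453,440), the wings are at (250,315) and (508,315), and the orange stop is at (322–443, 420). I'll zoom in for precision.

```bash
python3 - <<'E'
import numpy as np,cv2
a=np.load('pics/w1.npy')[200:325,165:378]
cv2.imwrite('pics/w1z.png',cv2.convertScaleAbs(cv2.resize(a,None,fx=3.75,fy=3.75,interpolation=cv2.INTER_CUBIC),alpha=1.4)[:,:,::-1])
E
```

```text
(no output)
```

View pics/w1z.png

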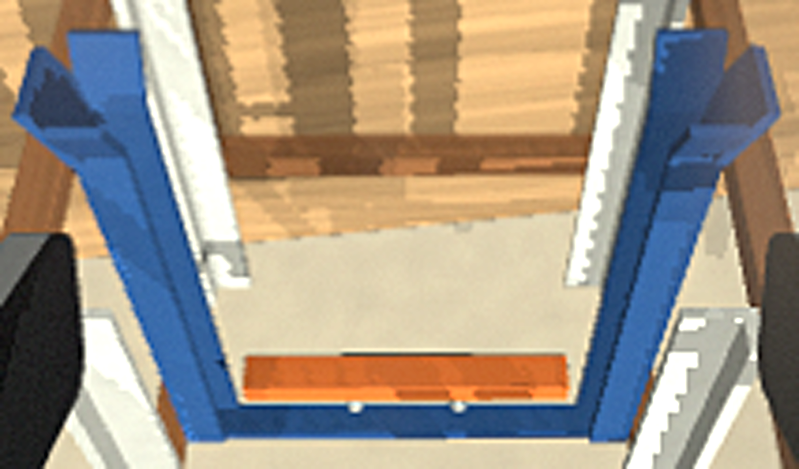

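```bash
cat > fit2.py <<'E'
from h import *
from scipy.optimize import least_squares
import h
w=np.load('w1.npz'); h.K=lambda n,o=h.K:(w['k'],w['d'],w['r'],w['t']) if n=="w1" else o(n)
cr=lambda p:(np.array(p,float)+.5)/3.75-.5+(165,200)
L=[(148,105),(178,205),(206,300),(234,393)];Rr=[(645,100),(624,205),(605,300),(592,375)]
tips=cr([(138,33),(657,33)])
p0=np.load('rack.npy')
def loc(P,p):
    c,s=np.cos(p[2]),np.sin(p[2]);return (P[:,:2]-p[:2])@np.array([[c,-s],[s,c]])
def f(p):
    l=loc(onz("w1",cr(L),p[3]),p)[:,1]-68;r=loc(onz("w1",cr(Rr),p[3]),p)[:,1]+68
    return np.r_[r+0,l+0]
def g(p):
    l=loc(onz("w1",cr(L),p[3]),p);r=loc(onz("w1",cr(Rr),p[3]),p)
    t=loc(onz("w1",tips,p[3]-8),p)
    return np.r_[l[:,1]+68,r[:,1]-68,t[:,0]+22,(t[:,1]-[-68,68])*.5]
r=least_squares(g,[720,-107,-.18,140],loss='soft_l1');p=r.x;print(p,g(p).round(1))
for z in (p[3],):
    for c in ((245,355),(567,355),(245,398),(567,398)):
        q=onz("w1",[cr(c)],z+11);print("stop at z+11",loc(q,p).round(1))
bk=onz("w1",cr([(190,437),(630,437)]),p[3]+14);print("lip back",loc(bk,p).round(1), "lip inner",loc(onz("w1",cr([(228,435),(592,438),(128,150),(668,165)]),p[3]+11),p).round(1))
print("rack",p0); np.save('rail.npy',p)
E
python3 fit2.py
```

```text
[ 7.21876834e+02 -1.05386754e+02 -1.77324877e-01  1.30083814e+02] [ 0.6  0.3 -0.3 -0.9 -1.8 -0.7  0.6  2.8 -0.4  0.4  0.3 -0.1]
stop at z+11 [[129.6 -56.2]]
stop at z+11 [[130.3  56.5]]
stop at z+11 [[166.8 -60.8]]
stop at z+11 [[167.6  59.9]]
lip back [[197.8 -86.1]
 [198.9  87.4]] lip inner [[203.4 -72.2]
 [207.5  73.6]
 [  3.4 -72.1]
 [ 11.5  73.2]]
rack [ 7.21156770e+02 -1.07556108e+02 -1.82695855e-01]
```

```bash
python3 - <<'E'
from h import *
import h
w=np.load('w1.npz'); h.K=lambda n,o=h.K:(w['k'],w['d'],w['r'],w['t']) if n=="w1" else o(n)
p=np.load('rail.npy')
p[2]=-.181;p[1]=-106.3
def W(M): 
    M=np.array(M,float);c,s=np.cos(p[2]),np.sin(p[2]); return np.c_[M[:,:2]@np.array([[c,s],[-s,c]])+p[:2],M[:,2]]
o=np.zeros((600,800,3),np.uint8)
for i,(n,f,x,y,sc) in enumerate((("scene","scene0",120,160,4),("w1","w1",165,200,1.87))):
    c=np.load(f'pics/{f}.npy')
    c=c[y:y+(115 if i==0 else 125),x:x+(100 if i==0 else 213)]
    c=cv2.convertScaleAbs(cv2.resize(c,None,fx=sc,fy=sc,interpolation=cv2.INTER_CUBIC),alpha=1.3)
    for dz,col in((130,(255,0,0)),(140,(0,255,0))):
        for sg in(1,-1):
            for pts in ([(0,68*sg,dz),(200,68*sg,dz)],[(0,82.5*sg,dz+11),(200,82.5*sg,dz+11)],[(-22,90*sg,dz-8),(-22,90*sg,dz+19)]):
                q=((proj(n,W(pts))-(x,y)+.5)*sc-.5).astype(int); cv2.line(c,tuple(map(int,q[0])),tuple(map(int,q[1])),col,1)
    hh=min(600,c.shape[0]);o[:hh,400*i:400*i+min(400,c.shape[1])]=c[:hh,:400]
cv2.imwrite('pics/ov.png',o[:470,:,::-1])
E
```

```text
(no output)
```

View pics/ov.png

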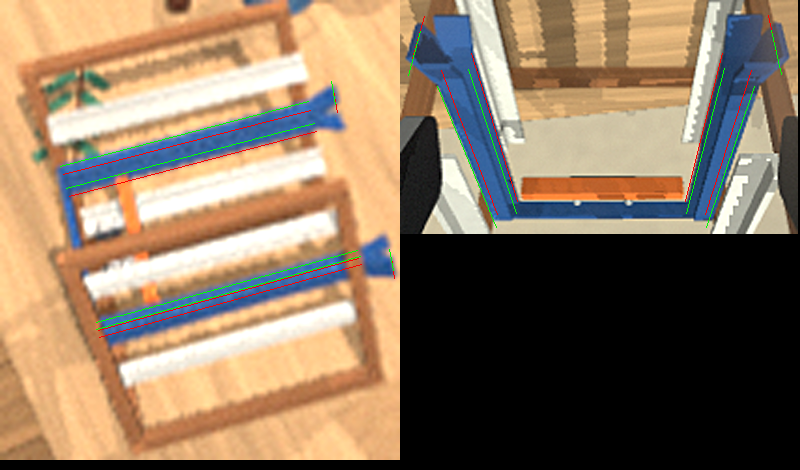

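```bash
python3 - <<'E'
from mv import *
s=manip.get_state();print(s['q'].round(2),jog([483.5,201.5,110],down(.328),s))
E
```

```text
[-0.26 -0.12  2.05  0.07  0.64 -1.7 ] [1.0918 1.2631 0.0591 0.0485 0.0826 0.1638]
```

{"fn": "jog_arm", "kwargs": {"commands": [[0.2,0.2,0,0.0485,0.0826,0.1638,1],[0.4,0.4,0,0.0485,0.0826,0.1638,1],[0.6,0.6,0,0.0485,0.0826,0.1638,1],[0.8,0.9,0,0.0485,0.0826,0.1638,1],[0.9,1,0,0.0485,0.0826,0.1638,1],[0.9,1,0,0.0485,0.0826,0.1638,1],[0.9,1,0,0.0485,0.0826,0.1638,1],[0.9,1,0,0.0485,0.0826,0.1638,1],[0.9,1,0,0.0485,0.0826,0.1638,1]]}}

```text
time_s: 2.85
eef_pos: [499.0, 146.9, 141.0]
tcp_rot: [[-0.322, 0.947, -0.001], [0.947, 0.322, 0.0], [0.001, -0.001, -1.0]]
wrist_force: [0.2, -0.2, 0.5]
gripper_width: 85.1
finger_force: 0.0
```

```bash
python3 - <<'E'
from mv import *
s=manip.get_state();print(s['q'].round(2),jog([483.5,201.5,75],down(.328),s),jog([483.5,201.5,15],down(.328),s))
E
```

```text
[ 0.15  0.09  1.93  0.    1.11 -0.18] [ 2.831e-01  1.460e-02  3.303e-01 -1.000e-04 -1.000e-04 -0.000e+00] [ 2.829e-01  1.490e-02  6.303e-01 -1.000e-04 -1.000e-04 -0.000e+00]
```

{"fn": "jog_arm", "kwargs": {"commands": [[0.14,0.01,0.1,0,0,0,1],[0.28,0.015,0.25,0,0,0,1],[0.283,0.015,0.4,0,0,0,1],[0.283,0.015,0.55,0,0,0,1],[0.283,0.015,0.63,0,0,0,1],[0.283,0.015,0.63,0,0,0,1]]}}

```text
time_s: 3.45
eef_pos: [481.0, 199.3, 12.2]
tcp_rot: [[-0.324, 0.946, -0.005], [0.946, 0.324, -0.003], [-0.001, -0.006, -1.0]]
wrist_force: [-1.1, 0.4, 1.0]
gripper_width: 85.9
finger_force: 0.0
```

{"fn": "jog_arm", "kwargs": {"commands": [[0,0,0,0,0,0,0],[0,0,0,0,0,0,-0.5],[0,0,0,0,0,0,-1],[0,0,0,0,0,0,-1],[0,0,0,0,0,0,-1],[0,0,0,0,0,0,-1],[0,0,0,0,0,0,-1],[0,0,0,0,0,0,-1],[0,0,0,0,0,0,-1],[0,0,0,0,0,0,-1]]}}

```text
time_s: 4.45
eef_pos: [485.8, 198.9, 16.0]
tcp_rot: [[-0.322, 0.947, 0.003], [0.947, 0.322, -0.001], [-0.002, 0.003, -1.0]]
wrist_force: [-1.1, 0.5, 5.2]
gripper_width: 12.9
finger_force: 59.8
```

{"fn": "jog_arm", "kwargs": {"commands": [[0,0,-0.02,0,0,0,-1],[0,0,-0.06,0,0,0,-1],[0,0,-0.12,0,0,0,-1],[0,0,-0.18,0,0,0,-1],[0,0,-0.24,0,0,0,-1],[0,0,-0.3,0,0,0,-1],[0,0,-0.36,0,0,0,-1],[0,0,-0.42,0,0,0,-1],[0,0,-0.47,0,0,0,-1],[0,0,-0.5,0,0,0,-1],[0,0,-0.5,0,0,0,-1]]}}

```text
time_s: 5.55
eef_pos: [485.7, 199.1, 116.3]
tcp_rot: [[-0.322, 0.947, 0.004], [0.947, 0.322, -0.0], [-0.002, 0.004, -1.0]]
wrist_force: [0.5, -1.3, -4.1]
gripper_width: 13.0
finger_force: 58.6
```

```bash
python3 - <<'E'
from mv import *
s=manip.get_state();print(s['eef_pos'],s['wrist_force'],s['moment'],s['gripper_width'])
snap("scene","s2"); snap("top","t2")
a=np.load('pics/t2.npy')[120:250,160:300];b=np.load('pics/s2.npy')[230:360,220:360]
o=np.hstack([cv2.resize(c,None,fx=2.85,fy=4,interpolation=cv2.INTER_CUBIC) if 0 else cv2.resize(c,None,fx=2.85,fy=2.85,interpolation=cv2.INTER_CUBIC) for c in(a,b)])
cv2.imwrite('pics/l2.png',o[:,:,::-1])
E
```

```text
[485.69627839 199.10827212 116.34585557] [ 0.52548753 -1.26295044 -4.1002614 ] [-0.07105703  0.19718178 -0.05196931] 13.03325615435626
```

View pics/l2.png

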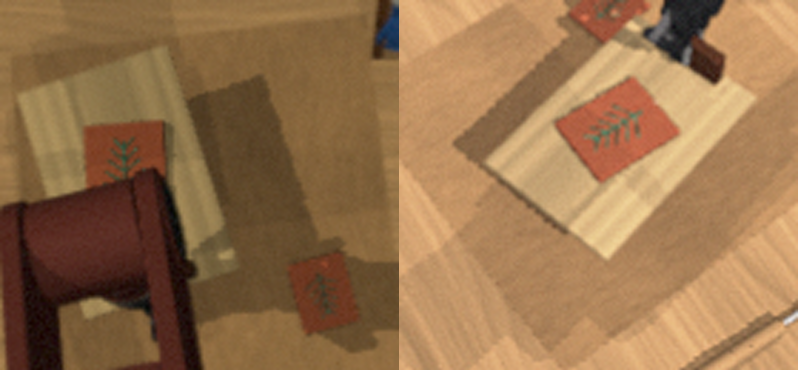

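The board is lifted, the tile is still in place, and it looks nearly level. The rear corners are at (18,93) and (166,46) in the top crop, and at (608,258) and (487,163) in the scene crop. I'll check the sag.

```bash
python3 - <<'E'
from mv import *
s=manip.get_state()
c=lambda p,o:(np.array(p,float)+.5)/2.85-.5+o
for a,b in (((18,93),(208,258)),((166,46),(87,163)),((85,317),(355,97))):
    o1,d1=ray("top",[c(a,(160,120))]);o2,d2=ray("scene",[c(b,(220,230))])
    d1=d1[0];d2=d2[0];t=np.linalg.lstsq(np.c_[d1,-d2],o2-o1,rcond=None)[0];p,q=o1+t[0]*d1,o2+t[1]*d2;P=(p+q)/2
    print(P.round(1),(p-q).round(1), "tool-rel",(s['tcp_rot'].T@(P-s['eef_pos'])).round(1))
R=down(-.18);u=R[:,1]
# handle target: board origin at x=xb in rails; y=0 ; board underside zl
p=np.load('rail.npy');p[1]=-106.2;
for xb in(-170,-70):
    h=p[:2]+(xb-108)*u[:2]; print(xb,h,jog([*h,140+16],R,s))
E
```

```text
[672.5 351.6 107.9] [ 2.8 -2.1  0.1] tool-rel [ 84.2 227.1   6.9]
[722.5 202.3 104.9] [ 1.6 -1.2  0.3] tool-rel [-73.2 226.5  10.2]
[447.9 275.1 108.9] [ 0.1 -0.1 -0. ] tool-rel [ 84.1 -10.2   5.8]
-170 [448.36828752 -56.42977859] [-1.1502e+00 -5.8180e-01 -2.0440e-01  2.0000e-04  2.0000e-04  8.0800e-02]
-70 [546.7526568  -74.33273593] [-1.3933e+00 -1.4490e-01 -2.0380e-01  2.0000e-04  2.0000e-04  8.0800e-02]
```

{"fn": "jog_arm", "kwargs": {"commands": [[-0.03,-0.015,-0.01,0,0,0.003,-1],[-0.08,-0.04,-0.03,0,0,0.008,-1],[-0.15,-0.075,-0.05,0,0,0.015,-1],[-0.23,-0.115,-0.07,0,0,0.023,-1],[-0.32,-0.16,-0.09,0,0,0.032,-1],[-0.42,-0.21,-0.11,0,0,0.042,-1],[-0.52,-0.26,-0.13,0,0,0.052,-1],[-0.62,-0.31,-0.15,0,0,0.062,-1],[-0.71,-0.36,-0.16,0,0,0.071,-1],[-0.79,-0.4,-0.17,0,0,0.077,-1],[-0.85,-0.43,-0.17,0,0,0.08,-1],[-0.89,-0.45,-0.17,0,0,0.0808,-1]]}}

```text
time_s: 6.85
eef_pos: [456.4, -0.2, 149.4]
tcp_rot: [[0.182, 0.983, 0.002], [0.983, -0.182, -0.001], [-0.001, 0.002, -1.0]]
wrist_force: [0.5, -0.1, -2.7]
gripper_width: 13.3
finger_force: 58.6
```

```bash
cat >> mv.py <<'E'
RAIL=np.array([721.5,-106.2]);YAW=-.181
U=np.array([np.cos(YAW),np.sin(YAW)]);V=np.array([-U[1],U[0]])
def tgt(xb,zu,dy=4.5,dx=0):
    h=RAIL+(xb-108+dx)*U-dy*V; return np.r_[h,zu+16]
def where(s): # board in rails by TCP
    d=s['eef_pos'][:2]-RAIL; return np.r_[d@U+108,d@V+4.5,s['eef_pos'][2]-16].round(2)
E
python3 - <<'E'
from mv import *
s=manip.get_state();print(s['q'].round(2),s['eef_pos'],where(s),jog(tgt(-170,134.5),down(YAW),s))
E
```

```text
[-0.15 -0.06  2.07 -0.    1.13  0.03] [ 4.56446028e+02 -1.56766116e-01  1.49407154e+02] [-171.81   61.1   133.41] [-3.055e-01  9.600e-03 -5.200e-03  3.000e-04  1.000e-04 -2.000e-04]
```

{"fn": "jog_arm", "kwargs": {"commands": [[-0.02,0,0,0,0,0,-1],[-0.06,0,0,0,0,0,-1],[-0.12,0.01,0,0,0,0,-1],[-0.18,0.01,0,0,0,0,-1],[-0.24,0.01,0,0,0,0,-1],[-0.285,0.01,-0.005,0,0,0,-1],[-0.305,0.01,-0.005,0,0,0,-1],[-0.305,0.01,-0.005,0,0,0,-1]]}}

```text
time_s: 7.65
eef_pos: [447.9, -59.6, 150.4]
tcp_rot: [[0.18, 0.984, 0.002], [0.984, -0.18, -0.001], [-0.001, 0.002, -1.0]]
wrist_force: [-0.0, -0.2, -3.1]
gripper_width: 13.0
finger_force: 58.6
```

```bash
python3 - <<'E'
from mv import *
s=manip.get_state();print(s['eef_pos'],where(s),s['wrist_force'],s['moment'],jog(tgt(-135,134.5),down(YAW),s))
snap("scene","s3");snap("top","t3")
a=np.load('pics/t3.npy')[40:170,270:400];b=np.load('pics/s3.npy')[160:290,110:240]
o=np.hstack([cv2.resize(c,None,fx=3.07,fy=3.07*1.0,interpolation=cv2.INTER_CUBIC) for c in(a,b)])
cv2.imwrite('pics/l3.png',cv2.convertScaleAbs(o,alpha=1.3)[:,:,::-1])
E
```

```text
[447.87155285 -59.60660819 150.36497248] [-169.55    1.08  134.36] [-0.04190645 -0.18148781 -3.1121018 ] [0.03388091 0.26356211 0.04574639] [-5.300e-03  1.727e-01 -3.000e-04  3.000e-04  1.000e-04 -0.000e+00]
```

View pics/l3.png

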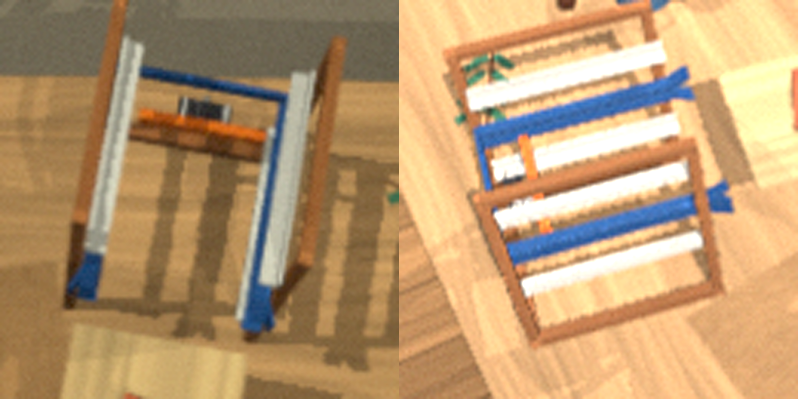

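```bash
python3 - <<'E'
from mv import *
im=np.load('pics/t3.npy')
c=lambda p:(np.array(p,float)+.5)/3.07-.5+(270,40)
P=onz("top",c([(74,325),(243,352)]),140.5)[:,:2]-RAIL;print("board corners rail",(P@U).round(1),(P@V).round(1))
hsv=cv2.cvtColor(im,cv2.COLOR_RGB2HSV);m=(hsv[...,0]>100)&(hsv[...,0]<125)&(hsv[...,1]>140)
for r in range(118,152,3):
    x=np.where(m[r,285:370])[0]+285
    if len(x):
        l=x[x<325];q=x[x>=325];out=[r]
        for pp in([l.min()-.5,l.max()+.5] if len(l) else [])+([q.min()-.5,q.max()+.5] if len(q) else []):
            w=onz("top",[(pp,r)],128)[0,:2]-RAIL;out+=[(round(w@U,0),round(w@V,1))]
        print(*out)
# board mask edges along rows beyond corners
for r in (150,153,156,158):
    row=im[r,280:365].astype(int); print(r,[tuple(v) for v in row[8:20:1]][:0], (row.sum(1)).tolist())
E
```

```text
board corners rail [-52.  -47.9] [ 82.2 -72.8]
118 (np.float64(63.0), np.float64(-70.9)) (np.float64(65.0), np.float64(-76.5))
121 (np.float64(55.0), np.float64(-72.3)) (np.float64(55.0), np.float64(-75.1))
124 (np.float64(15.0), np.float64(83.2)) (np.float64(18.0), np.float64(72.0)) (np.float64(46.0), np.float64(-73.6)) (np.float64(46.0), np.float64(-76.5))
127 (np.float64(6.0), np.float64(84.4)) (np.float64(9.0), np.float64(70.5)) (np.float64(36.0), np.float64(-72.2)) (np.float64(37.0), np.float64(-75.0))
130 (np.float64(-4.0), np.float64(88.4)) (np.float64(0.0), np.float64(68.9)) (np.float64(27.0), np.float64(-70.8)) (np.float64(28.0), np.float64(-76.4))
133 (np.float64(-13.0), np.float64(92.4)) (np.float64(-9.0), np.float64(70.1)) (np.float64(18.0), np.float64(-72.2)) (np.float64(20.0), np.float64(-80.6))
136 (np.float64(-20.0), np.float64(82.5)) (np.float64(-18.0), np.float64(68.6)) (np.float64(10.0), np.float64(-73.6)) (np.float64(13.0), np.float64(-90.4))
139 (np.float64(1.0), np.float64(-72.2)) (np.float64(4.0), np.float64(-91.8))
142 (np.float64(-9.0), np.float64(-70.8)) (np
[... 1148 characters left out ...]
6, 367, 395, 414, 402, 405, 398, 392, 398, 394, 381, 380, 374, 374, 372, 378, 373, 373, 373, 378, 369, 368, 367, 385, 390, 406, 408, 409, 416, 410, 402, 390, 379, 387, 404, 418, 412, 400, 366, 352, 332, 330, 321, 323, 329, 330, 323, 320, 313, 319, 309, 311, 312, 311]
158 [] [265, 266, 266, 271, 273, 268, 261, 254, 258, 262, 269, 314, 359, 381, 377, 366, 356, 354, 368, 383, 382, 381, 368, 345, 342, 343, 351, 368, 379, 384, 372, 365, 373, 401, 410, 404, 404, 398, 402, 396, 379, 382, 379, 378, 366, 376, 370, 369, 384, 367, 376, 356, 364, 373, 385, 390, 401, 408, 416, 416, 412, 395, 389, 376, 396, 397, 413, 418, 398, 376, 352, 344, 335, 332, 338, 336, 334, 337, 342, 334, 337, 331, 336, 331, 337]
```

```bash
python3 - <<'E'
from mv import *
im=np.load('pics/t3.npy').astype(int).sum(2)
for r in range(155,172,2):
    g=cv2.GaussianBlur(im[r-1:r+2].mean(0)[None].astype(np.float32),(3,1),0)[0];d=np.diff(g)
    l=285+np.argmax(d[285:297])+.5; q=342+np.argmin(d[342:364])+.5
    P=onz("top",[(l,r),(q,r)],140.5)[:,:2]-RAIL; print(r,l,q,(P@U).round(0),(P@V).round(1))
E
```

```text
155 292.5 348.5 [-79. -50.] [ 80.9 -72.3]
157 291.5 348.5 [-85. -56.] [ 82.6 -73.2]
159 291.5 348.5 [-91. -61.] [ 81.5 -74.1]
161 290.5 349.5 [-97. -66.] [ 83.2 -77.8]
163 290.5 349.5 [-103.  -72.] [ 82.2 -78.7]
165 290.5 348.5 [-108.  -78.] [ 81.2 -76.9]
167 289.5 348.5 [-114.  -84.] [ 82.9 -77.8]
169 289.5 348.5 [-120.  -89.] [ 81.9 -78.7]
171 288.5 347.5 [-126.  -95.] [ 83.6 -76.9]
```

Relative to the rails, the board sits about 3 mm to the left, so I'll correct that while easing into the mouth.

{"fn": "jog_arm", "kwargs": {"commands": [[-0.005,0.01,0,0,0,0,-1],[-0.01,0.03,0,0,0,0,-1],[-0.015,0.06,0,0,0,0,-1],[-0.015,0.09,0,0,0,0,-1],[-0.015,0.12,0,0,0,0,-1],[-0.015,0.145,0,0,0,0,-1],[-0.015,0.16,0,0,0,0,-1],[-0.015,0.17,0,0,0,0,-1]]}}

```text
time_s: 8.55
eef_pos: [481.1, -68.0, 150.3]
tcp_rot: [[0.179, 0.984, 0.002], [0.984, -0.179, -0.001], [-0.001, 0.002, -1.0]]
wrist_force: [-0.4, 0.1, -2.9]
gripper_width: 13.6
finger_force: 58.7
```

{"fn": "jog_arm", "kwargs": {"commands": [[0,0.02,0,0,0,0,-1],[0,0.04,0,0,0,0,-1],[0,0.06,0,0,0,0,-1],[0,0.075,0,0,0,0,-1],[0,0.075,0,0,0,0,-1]]}}

```text
time_s: 9.05
eef_pos: [496.1, -70.8, 150.5]
tcp_rot: [[0.179, 0.984, 0.002], [0.984, -0.179, -0.001], [-0.001, 0.002, -1.0]]
wrist_force: [0.3, -0.4, -2.9]
gripper_width: 13.3
finger_force: 58.6
```

{"fn": "jog_arm", "kwargs": {"commands": [[0,0.02,0,0,0,0,-1],[0,0.04,0,0,0,0,-1],[0,0.05,0,0,0,0,-1],[0,0.05,0,0,0,0,-1]]}}

```text
time_s: 9.45
eef_pos: [505.8, -72.6, 150.5]
tcp_rot: [[0.179, 0.984, 0.002], [0.984, -0.179, -0.001], [-0.001, 0.002, -1.0]]
wrist_force: [-0.3, -0.2, -3.0]
gripper_width: 13.3
finger_force: 58.7
```

{"fn": "jog_arm", "kwargs": {"commands": [[0,0.02,0,0,0,0,-1],[0,0.04,0,0,0,0,-1],[0,0.05,0,0,0,0,-1],[0,0.05,0,0,0,0,-1]]}}

```text
time_s: 9.85
eef_pos: [515.7, -74.4, 150.5]
tcp_rot: [[0.179, 0.984, 0.002], [0.984, -0.179, -0.001], [-0.001, 0.002, -1.0]]
wrist_force: [-0.2, -0.9, -3.4]
gripper_width: 13.5
finger_force: 58.7
```

{"fn": "jog_arm", "kwargs": {"commands": [[0,0.02,0,0,0,0,-1],[0,0.04,0,0,0,0,-1],[0,0.06,0,0,0,0,-1],[0,0.08,0,0,0,0,-1],[0,0.1,0,0,0,0,-1],[0,0.1,0,0,0,0,-1]]}}

```text
time_s: 10.45
eef_pos: [535.6, -78.0, 150.6]
tcp_rot: [[0.179, 0.984, 0.002], [0.984, -0.179, -0.001], [-0.001, 0.002, -1.0]]
wrist_force: [0.9, 0.2, -2.5]
gripper_width: 13.5
finger_force: 58.6
```

```bash
python3 - <<'E'
from mv import *
s=manip.get_state();print(s['time_s'],s['eef_pos'],where(s),s['wrist_force'],s['moment'])
E
```

```text
10.45 [535.61053746 -78.03512614 150.59287967] [-79.92  -1.26 134.59] [ 0.93403091  0.18870645 -2.48112005] [-0.01743704  0.31229956  0.01680752]
```

{"fn": "jog_arm", "kwargs": {"commands": [[0,0,0.005,0,0,0,-1],[0,0,0.008,0,0,0,-1],[0,0,0.008,0,0,0,-1]]}}

```text
time_s: 10.75
eef_pos: [534.6, -77.8, 148.6]
tcp_rot: [[0.179, 0.984, 0.001], [0.984, -0.179, -0.001], [-0.001, 0.001, -1.0]]
wrist_force: [-0.5, 0.2, -2.5]
gripper_width: 13.2
finger_force: 58.6
```

{"fn": "jog_arm", "kwargs": {"commands": [[0,0,0.004,0,0,0,-1],[0,0,0.005,0,0,0,-1],[0,0,0.005,0,0,0,-1]]}}

```text
time_s: 11.05
eef_pos: [534.9, -77.9, 147.9]
tcp_rot: [[0.179, 0.984, 0.002], [0.984, -0.179, -0.001], [-0.001, 0.002, -1.0]]
wrist_force: [0.2, 0.4, -2.1]
gripper_width: 13.1
finger_force: 58.6
```

{"fn": "jog_arm", "kwargs": {"commands": [[0,0,0.004,0,0,0,-1],[0,0,0.005,0,0,0,-1],[0,0,0.005,0,0,0,-1]]}}

```text
time_s: 11.35
eef_pos: [535.2, -77.9, 147.2]
tcp_rot: [[0.179, 0.984, 0.002], [0.984, -0.179, -0.001], [-0.001, 0.003, -1.0]]
wrist_force: [-0.9, 0.0, -0.9]
gripper_width: 13.3
finger_force: 58.9
```

{"fn": "jog_arm", "kwargs": {"commands": [[0,0,0.003,0,0,0,-1],[0,0,0.004,0,0,0,-1],[0,0,0.004,0,0,0,-1]]}}

```text
time_s: 11.65
eef_pos: [535.3, -78.0, 146.5]
tcp_rot: [[0.179, 0.984, 0.003], [0.984, -0.179, -0.001], [-0.001, 0.003, -1.0]]
wrist_force: [-1.3, 0.7, 0.0]
gripper_width: 13.5
finger_force: 59.2
```

```bash
python3 - <<'E'
from mv import *
s=manip.get_state();print(s['time_s'],s['eef_pos'],where(s),s['wrist_force'],s['moment'],s['tcp_rot'][:,1])
E
```

```text
11.65 [535.32848526 -77.99774834 146.50620083] [-80.21  -1.27 130.51] [-1.33357354  0.73436311  0.02876097] [-0.06048214 -0.07220313  0.00257907] [ 0.98384177 -0.17901606  0.00293655]
```

{"fn": "jog_arm", "kwargs": {"commands": [[0,0,-0.006,0,0,0,-1],[0.005,0,-0.006,0,0,0,-1],[0.01,0,-0.006,0,0,0,-1],[0.01,0,-0.006,0,0,0,-1]]}}

```text
time_s: 12.05
eef_pos: [535.4, -75.9, 147.2]
tcp_rot: [[0.179, 0.984, 0.002], [0.984, -0.179, -0.001], [-0.001, 0.002, -1.0]]
wrist_force: [-0.4, -0.5, -1.7]
gripper_width: 13.1
finger_force: 59.0
```

{"fn": "jog_arm", "kwargs": {"commands": [[-0.01,0,0,0,0,0,-1],[-0.015,0,0,0,0,0,-1],[-0.02,0,0,0,0,0,-1],[-0.02,0,0,0,0,0,-1]]}}

```text
time_s: 12.45
eef_pos: [534.5, -79.9, 147.2]
tcp_rot: [[0.179, 0.984, 0.002], [0.984, -0.179, -0.001], [-0.001, 0.002, -1.0]]
wrist_force: [-0.0, -0.1, -1.0]
gripper_width: 13.7
finger_force: 59.0
```

```bash
python3 - <<'E'
from mv import *
s=manip.get_state();print(s['time_s'],s['eef_pos'],where(s),s['wrist_force'],s['moment'])
E
```

```text
12.45 [534.53338615 -79.85495531 147.22809263] [-80.65  -3.24 131.23] [-0.01514029 -0.07894671 -1.04396282] [ 0.012019   -0.06286595  0.08919602]
```

{"fn": "jog_arm", "kwargs": {"commands": [[0.01,0.01,-0.002,0,0,0,-1],[0.01,0.035,-0.002,0,0,0,-1],[0.01,0.06,-0.002,0,0,0,-1],[0.01,0.085,-0.002,0,0,0,-1],[0.01,0.11,-0.002,0,0,0,-1],[0.01,0.13,-0.002,0,0,0,-1],[0.01,0.15,-0.002,0,0,0,-1],[0.01,0.15,-0.002,0,0,0,-1]]}}

```text
time_s: 13.25
eef_pos: [565.0, -83.4, 147.6]
tcp_rot: [[0.179, 0.984, 0.002], [0.984, -0.179, -0.001], [-0.001, 0.002, -1.0]]
wrist_force: [-0.0, 0.0, -2.5]
gripper_width: 13.2
finger_force: 58.8
```

{"fn": "jog_arm", "kwargs": {"commands": [[0,0.02,0,0,0,0,-1],[0,0.045,0,0,0,0,-1],[0,0.07,0,0,0,0,-1],[0,0.095,0,0,0,0,-1],[0,0.12,0,0,0,0,-1],[0,0.145,0,0,0,0,-1],[0,0.16,0,0,0,0,-1],[0,0.16,0,0,0,0,-1]]}}

```text
time_s: 14.05
eef_pos: [596.4, -89.1, 147.7]
tcp_rot: [[0.179, 0.984, 0.002], [0.984, -0.179, -0.001], [-0.001, 0.002, -1.0]]
wrist_force: [0.4, -0.2, -3.5]
gripper_width: 13.3
finger_force: 58.8
```

```bash
python3 - <<'E'
from mv import *
s=manip.get_state();print(s['time_s'],s['eef_pos'],where(s),s['wrist_force'],s['moment'])
E
```

```text
14.05 [596.42422928 -89.06495088 147.71998963] [-18.12  -1.16 131.72] [ 0.44496657 -0.19038949 -3.53277699] [-0.06922637  0.09679326  0.01694843]
```

{"fn": "jog_arm", "kwargs": {"commands": [[0,0.02,0,0,0,0,-1],[0,0.04,0,0,0,0,-1],[0,0.06,0,0,0,0,-1],[0,0.07,0,0,0,0,-1],[0,0.07,0,0,0,0,-1]]}}

```text
time_s: 14.55
eef_pos: [610.1, -91.5, 147.7]
tcp_rot: [[0.179, 0.984, 0.002], [0.984, -0.179, -0.001], [-0.001, 0.002, -1.0]]
wrist_force: [-0.5, -0.1, -2.5]
gripper_width: 13.5
finger_force: 58.8
```

{"fn": "jog_arm", "kwargs": {"commands": [[0,0.008,0,0,0,0,-1],[0,0.016,0,0,0,0,-1],[0,0.02,0,0,0,0,-1],[0,0.02,0,0,0,0,-1]]}}

```text
time_s: 14.95
eef_pos: [613.7, -92.2, 147.8]
tcp_rot: [[0.179, 0.984, 0.002], [0.984, -0.179, -0.001], [-0.001, 0.002, -1.0]]
wrist_force: [0.4, -0.8, -2.5]
gripper_width: 13.2
finger_force: 58.7
```

{"fn": "jog_arm", "kwargs": {"commands": [[0,0.007,0,0,0,0,-1],[0,0.014,0,0,0,0,-1],[0,0.02,0,0,0,0,-1],[0,0.02,0,0,0,0,-1]]}}

```text
time_s: 15.35
eef_pos: [617.8, -92.9, 147.8]
tcp_rot: [[0.179, 0.984, 0.002], [0.984, -0.179, -0.001], [-0.001, 0.002, -1.0]]
wrist_force: [0.6, -0.5, -2.9]
gripper_width: 13.2
finger_force: 58.6
```

{"fn": "jog_arm", "kwargs": {"commands": [[0,0.005,0,0,0,0,-1],[0,0.01,0,0,0,0,-1],[0,0.015,0,0,0,0,-1],[0,0.015,0,0,0,0,-1]]}}

```text
time_s: 15.75
eef_pos: [620.7, -93.5, 147.8]
tcp_rot: [[0.179, 0.984, 0.002], [0.984, -0.179, -0.001], [-0.001, 0.002, -1.0]]
wrist_force: [-0.1, 0.3, -2.7]
gripper_width: 13.1
finger_force: 58.6
```

{"fn": "jog_arm", "kwargs": {"commands": [[0,0.005,0,0,0,0,-1],[0,0.01,0,0,0,0,-1],[0,0.015,0,0,0,0,-1],[0,0.015,0,0,0,0,-1]]}}

```text
time_s: 16.15
eef_pos: [623.6, -94.0, 147.8]
tcp_rot: [[0.179, 0.984, 0.002], [0.984, -0.179, -0.001], [-0.001, 0.002, -1.0]]
wrist_force: [-0.4, -0.3, -2.7]
gripper_width: 13.1
finger_force: 58.6
```

{"fn": "jog_arm", "kwargs": {"commands": [[0,0.005,0,0,0,0,-1],[0,0.01,0,0,0,0,-1],[0,0.015,0,0,0,0,-1],[0,0.015,0,0,0,0,-1]]}}

```text
time_s: 16.55
eef_pos: [626.6, -94.5, 147.8]
tcp_rot: [[0.179, 0.984, 0.002], [0.984, -0.179, -0.001], [-0.001, 0.002, -1.0]]
wrist_force: [0.1, -0.6, -2.4]
gripper_width: 13.2
finger_force: 58.6
```

{"fn": "jog_arm", "kwargs": {"commands": [[0,0.005,0,0,0,0,-1],[0,0.01,0,0,0,0,-1],[0,0.015,0,0,0,0,-1],[0,0.015,0,0,0,0,-1]]}}

```text
time_s: 16.95
eef_pos: [629.5, -95.1, 147.8]
tcp_rot: [[0.179, 0.984, 0.002], [0.984, -0.179, -0.001], [-0.001, 0.002, -1.0]]
wrist_force: [0.8, 0.0, -2.2]
gripper_width: 13.2
finger_force: 58.6
```

{"fn": "jog_arm", "kwargs": {"commands": [[0,0.005,0,0,0,0,-1],[0,0.01,0,0,0,0,-1],[0,0.015,0,0,0,0,-1],[0,0.015,0,0,0,0,-1]]}}

```text
time_s: 17.35
eef_pos: [632.5, -95.6, 147.8]
tcp_rot: [[0.179, 0.984, 0.002], [0.984, -0.179, -0.001], [-0.001, 0.002, -1.0]]
wrist_force: [0.3, 0.4, -1.7]
gripper_width: 12.9
finger_force: 58.6
```

{"fn": "jog_arm", "kwargs": {"commands": [[0,0.005,0,0,0,0,-1],[0,0.01,0,0,0,0,-1],[0,0.015,0,0,0,0,-1],[0,0.015,0,0,0,0,-1]]}}

```text
time_s: 17.75
eef_pos: [635.5, -96.1, 147.8]
tcp_rot: [[0.179, 0.984, 0.002], [0.984, -0.179, -0.001], [-0.001, 0.002, -1.0]]
wrist_force: [0.1, -0.4, -3.1]
gripper_width: 13.4
finger_force: 58.6
```

{"fn": "jog_arm", "kwargs": {"commands": [[0,0.005,0,0,0,0,-1],[0,0.01,0,0,0,0,-1],[0,0.015,0,0,0,0,-1],[0,0.015,0,0,0,0,-1]]}}

```text
time_s: 18.15
eef_pos: [638.4, -96.7, 147.8]
tcp_rot: [[0.179, 0.984, 0.002], [0.984, -0.179, -0.001], [-0.001, 0.002, -1.0]]
wrist_force: [0.7, -0.0, -2.4]
gripper_width: 13.2
finger_force: 58.6
```

{"fn": "jog_arm", "kwargs": {"commands": [[0,0.005,0,0,0,0,-1],[0,0.01,0,0,0,0,-1],[0,0.015,0,0,0,0,-1],[0,0.015,0,0,0,0,-1]]}}

```text
time_s: 18.55
eef_pos: [641.4, -97.2, 147.8]
tcp_rot: [[0.179, 0.984, 0.002], [0.984, -0.179, -0.001], [-0.001, 0.002, -1.0]]
wrist_force: [0.6, 0.7, -2.7]
gripper_width: 13.2
finger_force: 58.6
```

{"fn": "jog_arm", "kwargs": {"commands": [[0,0.005,0,0,0,0,-1],[0,0.01,0,0,0,0,-1],[0,0.015,0,0,0,0,-1],[0,0.015,0,0,0,0,-1]]}}

```text
time_s: 18.95
eef_pos: [644.3, -97.8, 147.9]
tcp_rot: [[0.179, 0.984, 0.002], [0.984, -0.179, -0.001], [-0.001, 0.002, -1.0]]
wrist_force: [0.2, -0.3, -1.8]
gripper_width: 13.4
finger_force: 58.6
```

```bash
python3 - <<'E'
from mv import *
s=manip.get_state();print(where(s),s['wrist_force'],s['moment'])
im=snap("top","t4");a=np.load('pics/t3.npy')
for n,i in(("t3",a),("t4",im)):
    h=cv2.cvtColor(i,cv2.COLOR_RGB2HSV)[40:130,300:370].astype(int);m=(h[...,0]>5)&(h[...,0]<16)&(h[...,1]>200)&(h[...,2]>120);y,x=np.where(m);print(n,m.sum(),y.mean()+40,x.mean()+300)
E
```

```text
[ 30.55  -1.12 131.86] [ 0.23445801 -0.29370178 -1.78927287] [-0.00057677  0.18061124  0.06881933]
t3 107 80.49532710280374 336.98130841121497
t4 104 80.73076923076923 337.8076923076923
```

The stop hasn't moved, so I'll continue.

{"fn": "jog_arm", "kwargs": {"commands": [[0,0.005,0,0,0,0,-1],[0,0.01,0,0,0,0,-1],[0,0.015,0,0,0,0,-1],[0,0.015,0,0,0,0,-1]]}}

```text
time_s: 19.4
eef_pos: [647.3, -98.3, 147.8]
tcp_rot: [[0.179, 0.984, 0.002], [0.984, -0.179, -0.001], [-0.001, 0.002, -1.0]]
wrist_force: [0.4, 0.3, -1.2]
gripper_width: 13.2
finger_force: 58.6
```

{"fn": "jog_arm", "kwargs": {"commands": [[0,0.005,0,0,0,0,-1],[0,0.01,0,0,0,0,-1],[0,0.01,0,0,0,0,-1]]}}

```text
time_s: 19.7
eef_pos: [648.4, -98.4, 147.7]
tcp_rot: [[0.179, 0.984, -0.0], [0.984, -0.179, -0.001], [-0.001, -0.0, -1.0]]
wrist_force: [-2.5, 1.2, -1.9]
gripper_width: 13.3
finger_force: 59.0
```

{"fn": "jog_arm", "kwargs": {"commands": [[0,0.005,0,0,0,0,-1],[0,0.01,0,0,0,0,-1],[0,0.01,0,0,0,0,-1],[0,0.01,0,0,0,0,-1]]}}

```text
time_s: 20.1
eef_pos: [648.6, -98.5, 147.7]
tcp_rot: [[0.179, 0.984, -0.004], [0.984, -0.179, -0.0], [-0.001, -0.004, -1.0]]
wrist_force: [-9.4, 1.7, 2.2]
gripper_width: 13.2
finger_force: 59.5
```

{"fn": "jog_arm", "kwargs": {"commands": [[0,0.005,0,0,0,0,-1],[0,0.01,0,0,0,0,-1],[0,0.01,0,0,0,0,-1],[0,0.01,0,0,0,0,-1]]}}

```text
time_s: 20.5
eef_pos: [650.5, -98.8, 147.6]
tcp_rot: [[0.179, 0.984, -0.004], [0.984, -0.179, 0.0], [-0.001, -0.004, -1.0]]
wrist_force: [-10.1, 1.8, 2.6]
gripper_width: 13.3
finger_force: 59.5
```

```bash
python3 - <<'E'
from mv import *
s=manip.get_state();print(where(s),s['wrist_force'],s['moment'],s['tcp_rot'][2])
E
```

```text
[ 36.8   -1.02 131.64] [-10.06147242   1.82264833   2.64129472] [ 0.12213426  0.97590682 -0.06122227] [-7.51614508e-04 -4.38012650e-03 -9.99990125e-01]
```

The stop is sliding at about 10 N and has been pushed about 2 mm. I'll push 3.5 mm more.

{"fn": "jog_arm", "kwargs": {"commands": [[0,0.004,0,0,0,0,-1],[0,0.008,0,0,0,0,-1],[0,0.012,0,0,0,0,-1],[0,0.016,0,0,0,0,-1],[0,0.0175,0,0,0,0,-1],[0,0.0175,0,0,0,0,-1],[0,0.0175,0,0,0,0,-1]]}}

```text
time_s: 21.2
eef_pos: [653.9, -99.4, 147.6]
tcp_rot: [[0.179, 0.984, -0.005], [0.984, -0.179, 0.0], [-0.001, -0.004, -1.0]]
wrist_force: [-8.6, 1.8, 1.7]
gripper_width: 13.3
finger_force: 59.5
```

{"fn": "jog_arm", "kwargs": {"commands": [[0,-0.006,0,0,0,0,-1],[0,-0.012,0.001,0,0,0,-1],[0,-0.012,0.002,0,0,0,-1],[0,-0.012,0.002,0,0,0,-1]]}}

```text
time_s: 21.6
eef_pos: [653.9, -99.5, 147.5]
tcp_rot: [[0.179, 0.984, 0.001], [0.984, -0.179, -0.001], [-0.001, 0.001, -1.0]]
wrist_force: [-2.9, 0.9, -1.0]
gripper_width: 13.4
finger_force: 59.2
```

```bash
python3 - <<'E'
from mv import *
s=manip.get_state();print(where(s),s['wrist_force'],s['moment'],s['tcp_rot'][2])
E
```

```text
[ 40.34  -1.03 131.51] [-2.86580126  0.90897504 -1.04746386] [ 0.0779292   0.47053008 -0.04348688] [-6.69810454e-04  1.43387550e-03 -9.99998748e-01]
```

{"fn": "jog_arm", "kwargs": {"commands": [[0,-0.003,0,0,0,0,-0.6],[0,-0.003,0,0,0,0,-0.4],[0,-0.003,0,0,0,0,0],[0,-0.003,0,0,0,0,0.4],[0,-0.003,0,0,0,0,0.4],[0,-0.003,0,0,0,0,0.4],[0,-0.003,0,0,0,0,0.4]]}}

```text
time_s: 22.3
eef_pos: [653.5, -99.4, 147.5]
tcp_rot: [[0.179, 0.984, 0.002], [0.984, -0.179, -0.001], [-0.001, 0.002, -1.0]]
wrist_force: [-0.3, -0.3, -0.1]
gripper_width: 59.8
finger_force: 0.0
```

{"fn": "jog_arm", "kwargs": {"commands": [[0,0,-0.05,0,0,0,0.4],[0,0,-0.15,0,0,0,0.4],[0,0,-0.3,0,0,0,0.4],[0,0,-0.45,0,0,0,0.4],[0,-0.1,-0.6,0,0,0,0.4],[0,-0.3,-0.7,0,0,0,0.4],[0,-0.5,-0.7,0,0,0,0.4],[0,-0.7,-0.7,0,0,0,0.4],[0,-0.8,-0.7,0,0,0,0.4],[0,-0.8,-0.7,0,0,0,0.4]]}}

```text
time_s: 23.3
eef_pos: [493.9, -70.1, 288.2]
tcp_rot: [[0.179, 0.984, 0.003], [0.984, -0.179, -0.001], [-0.001, 0.003, -1.0]]
wrist_force: [0.0, -0.1, 0.6]
gripper_width: 59.7
finger_force: 0.0
```

```bash
python3 - <<'E'
from mv import *
s=manip.get_state();print(s['time_s'],s['eef_pos'],s['wrist_force'])
im=snap("top","t5");b=snap("scene","s5");a=np.load('pics/t3.npy')
for n,i in(("t3",a),("t5",im)):
    h=cv2.cvtColor(i,cv2.COLOR_RGB2HSV)[40:130,300:370].astype(int);m=(h[...,0]>5)&(h[...,0]<16)&(h[...,1]>200)&(h[...,2]>120);y,x=np.where(m);print(n,m.sum(),y.mean()+40,x.mean()+300)
o=np.hstack([cv2.resize(c,None,fx=2.85,fy=2.85,interpolation=cv2.INTER_CUBIC) for c in(im[35:185,270:410],b[150:300,110:250])])
cv2.imwrite('pics/l5.png',cv2.convertScaleAbs(o,alpha=1.3)[:,:,::-1])
E
```

```text
23.3 [493.92069926 -70.08070073 288.17844139] [ 0.00840318 -0.13228601  0.57695429]
t3 107 80.49532710280374 336.98130841121497
t5 102 78.5 336.79411764705884
```

View pics/l5.png

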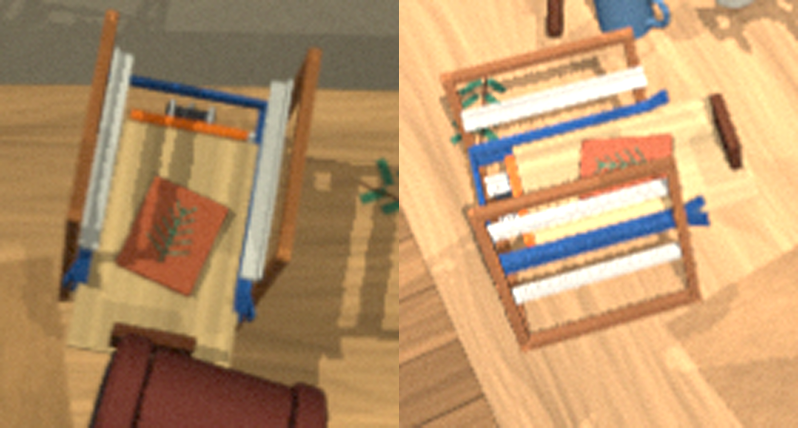

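The board sits in the blue runners with the tile on it. The stop moved about 2 px, or roughly 5.5 mm, and the gripper is clear.

```bash
python3 -c "
from plant import manip
print(manip.finish_job())"
```

```text
the job is handed in; nothing more can be done
None
```

The job is handed in: the board rests released in the blue runners with the tile on it, the depth stop is pushed back about 5.5 mm by my estimate, and I never moved the arm near the mug, jar or scraper; the hand-in returned no verdict.

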